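# Lever the vacuum pump's base up onto its spring catch

## Task

The steriliser's vacuum pump has to be propped up at the front for service. Slide the pry bar's toe over the fulcrum block and well in under the front edge of the pump's heavy base plate, then press the handle down until the two spring bolts snap out beneath the plate, feeling for it and never heaving the plate hard against its stop brackets, and ease off so that the plate comes to rest on the bolts. Do not push on the pump or its plate with the gripper or the arm, leave the bar lying with its toe under the plate when you let go, and leave the other things on the bench alone.

Things in the scene. Friction and masses are not known exactly. Their poses are not given: they have to be found in the camera images.
- cradle: Fixed aluminium sub-frame on the bench that carries the pump's rear pivot. Origin: on the bench, directly below the middle of the base plate's front edge as it stands at the start. Its x axis points from that front edge in under the pump (the bar goes in along +x), y along the front edge, z up.
- base: Heavy steel base plate, 200 x 170 x 16 mm, carrying the vacuum pump (3 to 5.4 kg in all, not known). Origin and axes coincide with the cradle's while it is down; it then stands on two rubber feet (60 mm behind the front edge, 60 mm either side of the middle), its underside 22 mm above the bench.
- lip (a point): Middle of the plate's lower front edge, 22 mm above the bench at the start. The bolts catch when it has risen between 9 and 15 mm (differs from machine to machine, not known beforehand); about 3 mm further up two steel brackets over the plate's front corners stop it rigidly.
- pivot (a point): Middle of the rod across the plate's rear on which it pivots, 190 mm behind the front edge, 13 mm above the bench.
- rib (a point): Middle of the front face of a cross rib under the plate (90 mm wide, reaching from the plate down to 5 mm above the bench), 22 mm behind the front edge, 12 mm above the bench: the end stop for the bar's toe.
- catch (a joint): Travel of the two linked steel spring bolts (14 mm wide, 8 mm high, 60 mm either side of the middle, in dark housings from 16 to 40 mm before the front edge, up to 38 mm high), in m. About 0.011: pressed back by the plate's front edge (start). 0: sprung fully out, 11 mm beneath the plate. The spring pushes with 2 to 3 N.
- fulcrum: Fixed dark steel fulcrum block, 36 x 46 mm, 45 to 60 mm before the plate's front edge (centre). Origin: centre of its underside on the bench. x points towards the pump within 0.06 rad, y along the crest, z up. Two cheeks, inner faces 34 mm apart and 42 mm high, guide the bar.
- crest (a point): Middle of the fulcrum's rounded crest (radius 6 mm, axis across), 30 mm above the bench: the bar's underside rests here. To clear the plate's edge, the bar goes in sloping about 0.0165 m / (distance crest to edge), i.e. 0.27 to 0.35 rad.
- bar: Loose flat pry bar, 320 mm long, 0.4 kg, lying upper face up. Origin: on its flat underside, 160 mm behind the toe's end; x to the toe, z up. Steel blade 20 mm wide, 6 mm thick (last 25 mm: 4 mm thick, 1 to 5 mm above the underside); black handle 24 mm wide, 16 mm thick, x = -160 to 0. Laid over the crest under the plate it slopes down to the toe by 0.2 to 0.3 rad and stays.
- toe (a point): The middle of the end face of the bar's toe, 3 mm above the bar's underside.
- butt (a point): On the handle's upper face, 15 mm from its rear end: a good place to press. Pressing there takes a steady 2 to 12 N while the plate rises through 20 to 80 mm of handle travel; it rises steeply, by 5 N and more within 3 mm, when the plate meets the brackets.
- valve: Brass valve body standing upright, 38 mm across, 62 mm high, beside the fulcrum. Bystander. Origin: centre of its underside.
- fitting: Brass elbow fitting, 22 mm square, 44 mm high, beside the fulcrum. Bystander. Origin: centre of its underside.
- flange: Brass ring, 80 mm across, 6 mm high. Bystander. Origin: centre of its underside.
- wrench: Steel wrench lying on the bench. Bystander.
- screwdriver: Screwdriver lying on the bench. Bystander.
- oilcan: Aluminium can, 52 mm across, 110 mm high. Bystander. Origin: centre of its underside.
- tray: Grey parts tray 160 x 120 x 40 mm. Bystander. Origin: centre of its underside.
Things that resemble listed ones, but are neither listed nor needed, are in the scene too. Of the things like the fulcrum, leave any that is green, pink or red; of the rest the larger one is meant.

How it is judged (in metres and radians):
On the way, in this order (a step that is already met when the one before it is completed fails the run):
1. the bar lies on the fulcrum with its toe at least 12 mm in under the plate's front edge (x of toe in the frame of cradle above 0.012 m and height (world z) of toe below 0.022 m and y of toe in the frame of cradle between -0.04 and 0.04 m and contact force between bar and fulcrum above 0.5 N), for 0.2 s.
2. the plate is raised on the bar until the spring bolts are out beneath it (value of joint catch below 0.004 m and height (world z) of lip above 0.028 m and contact force between bar and fulcrum above 0.5 N), for 0.1 s.
At the end, for the whole second after the job is handed in: The spring bolts are out beneath the plate (catch below 4 mm), the plate rests on them at rest with its lower front edge 28 to 38.5 mm above the bench, and the bar lies still with its toe under the plate (value of joint catch below 0.004 m and height (world z) of lip between 0.028 and 0.0385 m and linear speed of base below 0.01 m/s and linear speed of bar below 0.02 m/s and x of toe in the frame of cradle above 0 m); the robot touches nothing.
It fails at once if the bar loads the plate with more than 85 N (heaved against the stop brackets) (contact force between bar and base above 85 N).
It fails at once if the robot pushes on the pump or its plate (contact force between any of the fingers, the arm and base above 3 N).
It fails at once if a bystander is shifted by more than 30 mm (distance of any of valve, fitting, flange, wrench, screwdriver, oilcan, tray from where it was at the start of the episode above 0.03 m).
It also fails if it takes over 61 s, if anything falls off the work surface, if the arm or the gripper's body presses on something with over 40 N, if the wrist force passes 120 N, or if a joint passes its speed limit or range.

## Robot

A 6-joint arm with a two-finger parallel gripper is mounted at the origin on the work surface. World frame = base frame: x ahead of the robot, y to its left, z up, the work surface at z = 0. Lengths are in mm, angles in rad, forces in N, time in s.
With the tool pointing down it reaches from about 375 to 975 mm from the base axis. Payload 3.8 kg.
Tool frame: the origin (TCP) lies midway between the tips of the shut fingers; the grasp point (between the pads) lies 19 mm behind it; z points along the fingers, y is the line along which they close (so a half turn about z gives the same grasp; the last joint's range is limited). The gripper opens to 88 mm and grips with 3 to 60 N. Pads are 18 mm wide; open, the fingers measure 123 mm over their backs; the gripper's body (75 mm by 187 mm) begins 45 mm behind the grasp point.
Start: joints at [1.219, 0.264, 1.604, -0, 1.274, -0.037], TCP at [208.995, 641.825, 238.706] pointing down, gripper open.
Joint ranges: [-2.63, 2.63], [-0.94, 2.18], [0.31, 2.57], [-1.31, 4.45], [0, 2.66], [-2.55, 2.55]. Speed limits (rad/s): [2.57, 2.57, 3.14, 3.14, 3.14, 3.14].

## Interface

Orientations are given as a rotation vector (axis times angle).
In Python, from cell import manip, cams, finder gives the robot as it stands. The module is installed in compiled form; this text tells all that it offers.
- The arm moves only by the tool jog_arm, never from a script. Its arguments are lists of equal length, an entry for each row: "hand": the opening, from 0 (shut) to 1 (fully open); "slide": the shift along the world's x, y, z in mm, a list of three; "angular": the turn, a rotation vector about the world's x, y, z in rad, a list of three. A call has exactly 8 rows; each row is the pose to reach, as a shift and turn from the pose commanded when the call began; what a row does not reach only later rows make up. A row lasts 1/12 s, in which the tool goes at most 41.7 mm and 7.16 degrees, less where a joint would pass 70% of its speed; a pose out of reach is approached as far as the arm can. A call with a gripper value outside its range is refused whole. The fingers move at their own pace and stop on an object; "grip_force" is the grip in N (left out, the last holds). Time passes only in rows, so rows that repeat a pose let the fingers close, or fill a call up. It gives the time, the measured TCP pose, the force, the opening and the grip force at its end, in the units of the state.
- manip.sense(): the state, without advancing time (a new reading comes with each control period).
- cams.snapshot(name): name is "side" or "top"; returns a dict with "pixels" (384x512x3 uint8, red, green, blue), "K" (3x3 intrinsics, pixels), "cam_to_world" (4x4, takes a point from camera to world coordinates). Camera axes: x right, y down, z forward; pixel columns grow to the right and rows downward; lengths in mm; the calibration is good to about 2 mm. A picture is of the moment at which its call begins. There is no depth.
- manip.close_job(): hands the job in; it is judged then, once.
Trained networks look in the newest picture that a camera, given by its name, has taken for a name from the list of things; names that differ only in an ending like _2 or _b are one class to them, and where a whole thing is asked for, a point or a joint stands for the part that bears it (a point fixed in the world has none). Each returns a list of dicts, best first, with "p" (0 to 1); they miss things now and then, are a little off and sometimes report something else, mostly with a low value. They report only what shows in the picture. A call takes as long as a camera call. They do not tell look-alikes from the thing itself.
- finder.boxes_of(camera, thing): "xyz" ([x, y, z] in mm, in world coordinates, good to about 4 mm: the middle of the surface that is visible of it).
- finder.outline_of(camera, thing): "pixels" (384x512 bool, what is visible of it).
- finder.mark_of(camera, thing): "xyz" ([x, y, z] in mm, in world coordinates, good to about 4 mm: a listed point, or the origin of a listed thing).
The state is a dict: "t": time; "qpos": joint angles; "joint_vel": joint speeds; "tau": joint torques, N m; "tcp_pos": TCP position; "ee_rot": TCP orientation; "contact_force": force on the tool from outside, world axes, zero at the start; "torque": the same for the moment, N m; "opening": finger opening in mm; "grip_force": force on a finger pad.
Only numpy, scipy, OpenCV 4.12 (cv2) and the standard library are available. Lean on these libraries where they do the work, as an engineer would, in place of code of your own. Each camera call takes 0.05 s, during which the arm holds its last target. There are 200 camera calls.

## Working session

There is one attempt and no reset: what is moved stays moved. The work goes in short steps, Python scripts to look and compute and a tool call to move; the robot and the scene stay as the last step left them, time stands still between calls to the robot, and variables do not carry over. Pictures are saved under pics/ and viewed, at most 10 in all, crops included, and the job is handed in when it is done.

Besides the shell and the picture viewer there is one more tool, called after "Call:" as a command line: name --argument value ..., lists and objects as JSON in quotes. jog_arm: Moves the arm, as the interface text tells. Its arguments: {"type":"object","properties":{"hand":{"type":"array","items":{"type":"number"}},"slide":{"type":"array","items":{"type":"array","items":{"type":"number"}}},"angular":{"type":"array","items":{"type":"array","items":{"type":"number"}}},"grip_force":{"type":"number"}},"required":["hand","slide","angular"]}

```bash
mkdir -p pics
cat > h.py <<'E'
import numpy as np, cv2
from cell import manip, cams, finder
def snap(c,fn=None):
    s=cams.snapshot(c)
    if fn: cv2.imwrite('pics/'+fn,np.asarray(s['pixels'])[:,:,::-1])
    return s
def proj(s,p):
    T=np.linalg.inv(np.array(s['cam_to_world'])); q=T[:3,:3]@np.array(p,float)+T[:3,3]
    u=np.array(s['K'])@q; return u[:2]/u[2]
def ray(s,uv):
    T=np.array(s['cam_to_world']); d=T[:3,:3]@np.linalg.inv(np.array(s['K']))@np.array([uv[0],uv[1],1.]); return T[:3,3],d
def onz(s,uv,z):
    o,d=ray(s,uv); return o+d*(z-o[2])/d[2]
def tri(s1,a,s2,b):
    o1,d1=ray(s1,a);o2,d2=ray(s2,b)
    d1=d1/np.linalg.norm(d1);d2=d2/np.linalg.norm(d2)
    k=np.linalg.lstsq(np.c_[d1,-d2],o2-o1,rcond=None)[0]
    p,q=o1+k[0]*d1,o2+k[1]*d2; return (p+q)/2,np.linalg.norm(p-q)
E
python3 - <<'E'
from h import *
np.set_printoptions(precision=1,suppress=True)
S={c:snap(c,c+'0.png') for c in('top','side')}
for c in S: print(c,np.array(S[c]['cam_to_world'])[:3,3], S[c]['K'][0])
for t in ['cradle','lip','rib','fulcrum','crest','bar','toe','butt','valve','fitting']:
    for c in S:
        print(t,c,[(round(d['p'],2),np.array(d['xyz']),proj(S[c],d['xyz'])) for d in finder.mark_of(c,t)[:3]])
print(manip.sense())
E
```

```text
top [ 465.6  -84.8 1053.5] [348.9   0.  255.8]
side [1115.5  385.8  798.6] [359.1   0.  254.5]
cradle top []
cradle side []
lip top [(0.75, array([566. ,  64.1,  18.4]), array([204.1, 190.6]))]
lip side [(0.9, array([568.4,  60. ,  19.3]), array([292.1, 235.6])), (0.63, array([ 495.1, -601.3,   -0.3]), array([157.5, 142.8])), (0.51, array([ 583. , -265.4,    5.1]), array([204.8, 192.4]))]
rib top [(0.94, array([561.1,  86.9,  13.6]), array([196.7, 192.5]))]
rib side [(0.56, array([558.8,  83.4,  14.7]), array([301. , 238.5]))]
fulcrum top [(0.75, array([ 475. , -113.7,   -1.8]), array([264.1, 220.6])), (0.75, array([357.1, -27.3,  -1.2]), array([235.7, 260.6])), (0.73, array([570.7,  12.6,  -0.7]), array([222. , 189.4]))]
fulcrum side [(0.82, array([ 479.6, -110.6,   -2.1]), array([263. , 196.7])), (0.63, array([ 657.9, -142.4,    4.8]), array([217. , 224.5])), (0.59, array([570.4,  13.2,  -0.3]), array([277.8, 232.5]))]
crest top [(0.59, array([654.4, -71.1,  23.6]), array([249.2, 160.4])), (0.58, array([574.1,  12.6,  26.6]), array([221.2, 187.4])), (0.54, array([ 657. , -141.2,   
[... 643 characters left out ...]
)]
butt top [(0.66, array([ 304. , -389.8,   14. ]), array([359.3, 277.9]))]
butt side []
valve top []
valve side [(0.78, array([712.5,  13.6,  -3.3]), array([246.3, 266.3]))]
fitting top [(0.44, array([435. , -21.3,   1.1]), array([233.4, 234.3]))]
fitting side [(0.64, array([433.1, -26. ,   0.2]), array([293.5, 199.5]))]
{'t': 1.1, 'qpos': array([ 1.2,  0.3,  1.6, -0. ,  1.3, -0. ]), 'joint_vel': array([-0., -0., -0.,  0.,  0.,  0.]), 'tau': array([ -0. , -50.2, -35.7,   0.1,   0. ,  -0. ]), 'tcp_pos': array([209. , 641.8, 238.7]), 'ee_rot': array([ 0.5,  3.1, -0. ]), 'contact_force': array([-0.5,  0.3, -1. ]), 'torque': array([0., 0., 0.]), 'grip_force': 0.0, 'opening': 88.05629308138296}
```

View pics/top0.png

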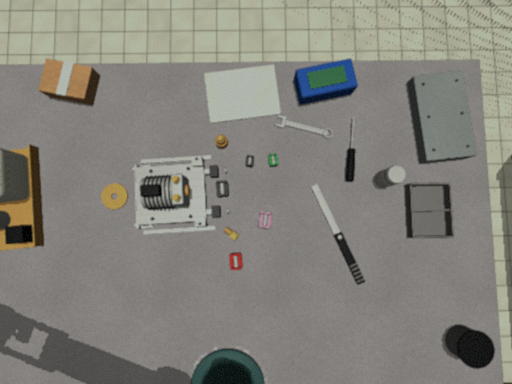

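View pics/side0.png

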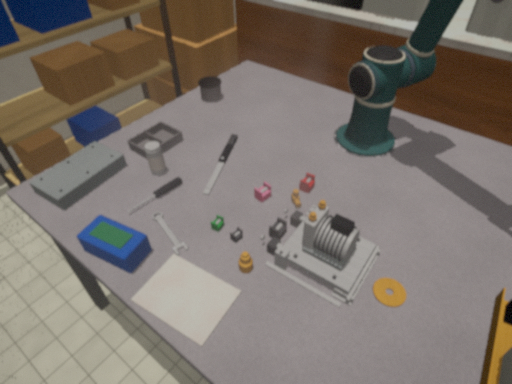

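Top view: the pump is at px (170,192) and its front edge at about u=207 faces right (−y world). The larger dark fulcrum is at (222,189), next to it. The small dark look-alike is at (250,160), and the green, pink and red ones are elsewhere. The bar runs from its toe at (315,186) to the butt at (361,281). The side view agrees: fulcrum (278,229), bar (235,137) to (206,193). Next I'll refine the bar line, the fulcrum and the edge.

Run:
```python
from h import *
np.set_printoptions(precision=1,suppress=True)
S={}
for k in range(2):
  for c in('top','side'):
    S[c]=snap(c)
    for t in ['lip','rib','crest','fulcrum','toe','butt','bar','pivot']:
        for d in finder.mark_of(c,t):
            p=np.array(d['xyz'])
            near=np.hypot(p[0]-570,p[1]-13)<30 if t in('crest','fulcrum') else True
            if near and d['p']>.3: print(k,c,t,round(d['p'],2),p)
def mask(c,t,near=None):
    best=None
    for d in finder.outline_of(c,t):
        m=np.array(d['pixels']); v,u=np.nonzero(m); 
        if near is None or np.hypot(u.mean()-near[0],v.mean()-near[1])<12: return m
for t,near,z in [('bar',{'top':None,'side':None},8),('fulcrum',{'top':(222,189),'side':(278,229)},30)]:
    for c in S:
        m=mask(c,t,near[c])
        if m is None: print(t,c,'none');continue
        v,u=np.nonzero(m); P=np.array([onz(S[c],(a,b),z)[:2] for a,b in zip(u,v)])
        mu=P.mean(0); w,V=np.linalg.eigh(np.cov((P-mu).T)); a=V[:,1]*np.sign(V[0,1]); l=(P-mu)@a; w2=(P-mu)@V[:,0]
        print(t,c,'cent',mu,'yaw',round(np.arctan2(a[1],a[0]),3),'ext',l.min(),l.max(),w2.min(),w2.max(),'ends',mu+a*l.min(),mu+a*l.max())
for c,(x,y,w,h) in {'top':(120,140,140,105),'side':(225,195,160,120)}.items():
    im=np.asarray(S[c]['pixels'])[y:y+h,x:x+w,::-1]
    cv2.imwrite(f'pics/{c}c.png',cv2.resize(im,None,fx=5,fy=5,interpolation=cv2.INTER_CUBIC))
```

```text
0 top lip 0.88 [566.4  62.   20. ]
0 top lip 0.62 [ 599.5 -473.1    2.9]
0 top rib 0.6 [562.4  83.9  12.5]
0 top crest 0.46 [573.2  10.1  26.1]
0 top fulcrum 0.55 [569.   13.4   0.8]
0 top toe 0.8 [ 581.4 -266.8    4.3]
0 top butt 0.91 [ 302.6 -390.9   16.9]
0 top bar 0.61 [ 433.7 -330.1   -1.2]
0 top pivot 0.73 [551.3 249.   11.8]
0 side rib 0.77 [561.7  82.7  15. ]
0 side crest 0.65 [575.6  14.9  29.4]
0 side fulcrum 0.66 [573.9  12.1   0.1]
0 side toe 0.76 [ 583.3 -262.2    3.3]
0 side butt 0.74 [ 303.4 -387.7   16. ]
0 side bar 0.74 [ 435.5 -321.4   -0.9]
0 side pivot 0.61 [553.4 248.5  14.3]
1 top lip 0.82 [567.1  63.3  20.7]
1 top rib 0.59 [561.   83.5  11.6]
1 top rib 0.47 [716.4  12.1  -3.3]
1 top crest 0.68 [569.    9.8  28.3]
1 top fulcrum 0.47 [569.6  12.3  -0.6]
1 top butt 0.85 [ 303.6 -389.9   12. ]
1 top bar 0.91 [ 433.5 -330.9   -1.5]
1 top bar 0.37 [719.5  12.6  -4. ]
1 top pivot 0.98 [550.2 251.2  11.7]
1 side lip 0.74 [565.7  59.5  22.5]
1 side rib 0.88 [564.   85.6  14.4]
1 side crest 0.73 [572.6  13.2  31.1]
1 side fulcrum 0.75 [570.8   9.6  -3.2]
1 side toe 0.73 [ 584.5 -265.     6.6]
1 side butt 0.61 [ 305.  -390.    10.7]
1 side bar 0.93 [ 436.  -323.6   -1.7]
1 side bar 0.48 [564.3  84.1  14.5]
1 side bar 0.39 [571.   13.3   0.3]
bar top cent [ 425.  -334.6] yaw 0.429 ext -149.80338025785733 172.3630358860035 -14.653960909588575 16.557843780582242 ends [ 288.8 -396.9] [ 581.7 -262.8]
bar side cent [ 439.8 -324.7] yaw 0.432 ext -172.18809407707667 165.16050532499997 -17.957043325540102 16.746083728576213 ends [ 283.5 -396.8] [ 589.8 -255.5]
fulcrum top cent [571.7  10.2] yaw 0.219 ext -25.701136845891348 25.94485607212103 -20.01999515151755 18.308335129833154 ends [546.7   4.6] [597.1  15.9]
fulcrum side cent [582.3  19.4] yaw 0.164 ext -37.45805918508511 35.34111819186171 -22.991853364368207 24.149943118881858 ends [545.3  13.3] [617.2  25.2]
```

View pics/topc.png

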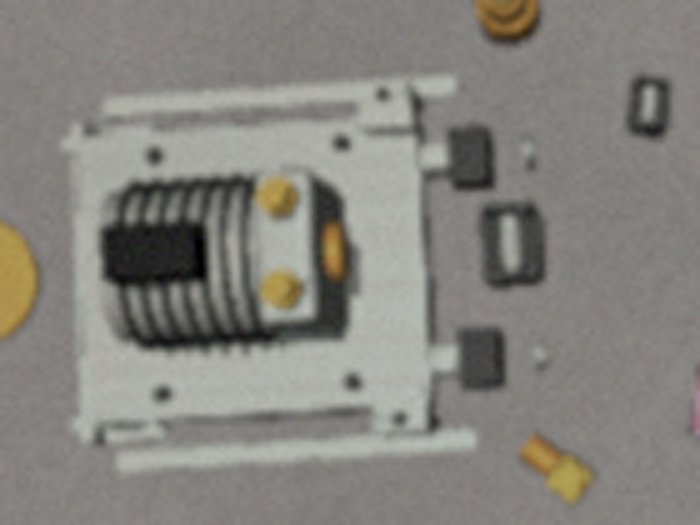

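View pics/sidec.png

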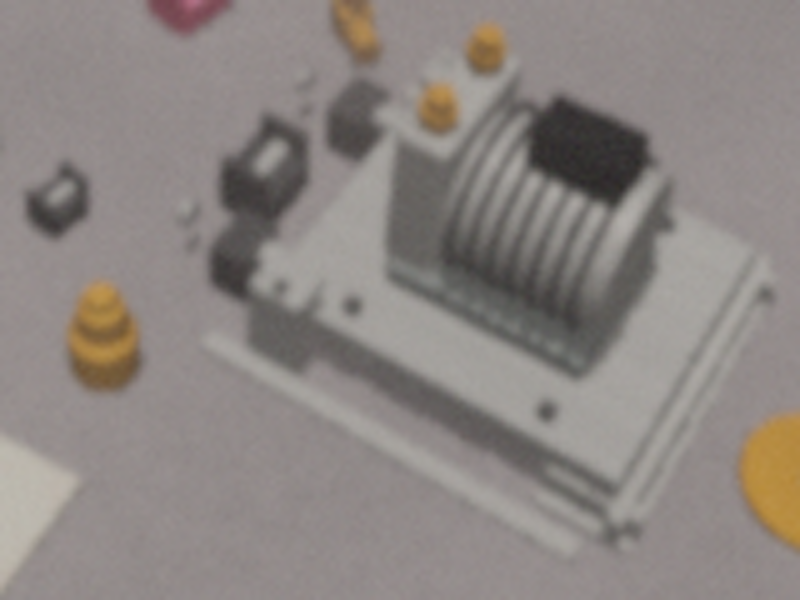

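The top crop puts the fulcrum crest strip at crop (511,244), and the plate axis is tilted by about 0.07 rad. The side crop shows the fulcrum clear in front of the plate. I take the bar origin at about (435.5,-329.5) with yaw 0.427, and crest to lip as about 50 mm. Next I travel over to the bar.

Call:
jog_arm --hand '[1,1,1,1,1,1,1,1]' --slide '[[23,-34,3],[45,-68,5],[68,-101,8],[90,-135,10],[113,-169,13],[135,-203,15],[158,-236,18],[180,-270,20]]' --angular '[[0,0,-0.12],[0,0,-0.24],[0,0,-0.36],[0,0,-0.48],[0,0,-0.6],[0,0,-0.72],[0,0,-0.84],[0,0,-0.95]]'

```text
t: 3.77
tcp_pos: [389.9, 370.3, 259.3]
ee_rot: [1.864, 2.529, 0.002]
contact_force: [0.0, -0.6, 0.5]
opening: 88.2
grip_force: 0.0
```

Call:
jog_arm --hand '[1,1,1,1,1,1,1,1]' --slide '[[11,-39,0],[22,-78,0],[34,-116,0],[45,-155,0],[56,-194,0],[68,-232,0],[79,-271,0],[90,-310,0]]' --angular '[[0,0,-0.12],[0,0,-0.24],[0,0,-0.36],[0,0,-0.48],[0,0,-0.6],[0,0,-0.72],[0,0,-0.84],[0,0,-0.95]]'

```text
t: 4.43
tcp_pos: [479.2, 59.9, 259.2]
ee_rot: [2.814, 1.396, 0.002]
contact_force: [-0.1, 1.0, -0.3]
opening: 87.9
grip_force: 0.0
```

Call:
jog_arm --hand '[1,1,1,1,1,1,1,1]' --slide '[[0,-39,0],[0,-78,0],[0,-116,0],[0,-155,0],[0,-194,0],[0,-232,0],[0,-271,0],[0,-310,0]]' --angular '[[0,0,-0.06],[0,0,-0.12],[0,0,-0.18],[0,0,-0.24],[0,0,-0.3],[0,0,-0.36],[0,0,-0.42],[0,0,-0.49]]'

```text
t: 5.1
tcp_pos: [478.6, -250.2, 259.1]
ee_rot: [3.068, 0.676, 0.001]
contact_force: [0.3, -0.1, 0.1]
opening: 88.4
grip_force: 0.0
```

Call:
jog_arm --hand '[1,1,1,1,1,1,1,1]' --slide '[[-18,-18,-23],[-36,-37,-46],[-54,-55,-70],[-71,-73,-93],[-89,-92,-116],[-107,-110,-140],[-107,-110,-140],[-107,-110,-140]]' --angular '[[0,0,0],[0,0,0],[0,0,0],[0,0,0],[0,0,0],[0,0,0],[0,0,0],[0,0,0]]'

```text
t: 5.77
tcp_pos: [370.3, -357.8, 117.2]
ee_rot: [-3.065, -0.676, 0.003]
contact_force: [0.5, -0.5, 0.1]
opening: 88.1
grip_force: 0.0
```

```bash
cat >> h.py <<'E'
from scipy.spatial.transform import Rotation as Ro
def pose():
    s=manip.sense(); R=Ro.from_rotvec(s['ee_rot']).as_matrix(); return s,np.array(s['tcp_pos']),R
def barrot(yaw,pitch): # nose-down pitch
    return (Ro.from_euler('z',yaw)*Ro.from_euler('y',pitch)).as_matrix()
E
python3 - <<'E'
from h import *
s,p,R=pose(); print(s['t'],p,R,np.arctan2(R[1,1],R[0,1]),s['contact_force'])
E
```

```text
5.7667 [ 370.34894262 -357.77775477  117.21477207] [[ 9.07300169e-01  4.20477358e-01 -2.27930366e-03]
 [ 4.20482637e-01 -9.07296108e-01  2.85022946e-03]
 [-8.69546383e-04 -3.54442128e-03 -9.99993340e-01]] -1.1368220307753143 [ 0.47174882 -0.51966087  0.1296356 ]
```

Call:
jog_arm --hand '[0.7,0.7,0.7,0.7,0.7,0.7,0.7,0.7]' --slide '[[1,0,-25],[1,0,-50],[1,0,-75],[1,0,-92],[1,0,-102],[1,0,-108],[1,0,-112],[1,0,-112]]' --angular '[[0,0,0],[0,0,0],[0,0,0],[0,0,0],[0,0,0],[0,0,0],[0,0,0],[0,0,0]]'

```text
t: 6.43
tcp_pos: [373.8, -358.4, 7.2]
ee_rot: [3.066, 0.681, 0.001]
contact_force: [-0.1, -0.0, -0.3]
opening: 61.7
grip_force: 0.0
```

Call:
jog_arm --hand '[0,0,0,0,0,0,0,0]' --slide '[[0,0,0],[0,0,0],[0,0,0],[0,0,0],[0,0,0],[0,0,0],[0,0,0],[0,0,0]]' --angular '[[0,0,0],[0,0,0],[0,0,0],[0,0,0],[0,0,0],[0,0,0],[0,0,0],[0,0,0]]' --grip_force 50

```text
t: 7.1
tcp_pos: [373.0, -358.3, 7.0]
ee_rot: [3.067, 0.68, 0.0]
contact_force: [-0.8, 1.0, 3.3]
opening: 23.2
grip_force: 50.0
```

Run:
```python
from h import *
np.set_printoptions(precision=3,suppress=True)
s,p,R=pose(); print(s['t'],p,R,s['contact_force'],s['opening'],s['grip_force'],s['qpos'])
for c in('top','side'):
    S=snap(c)
    for t in ['toe','bar','butt']:
        for d in finder.mark_of(c,t)[:1]: print(c,t,round(d['p'],2),np.array(d['xyz']), R.T@(np.array(d['xyz'])-p))
```

```text
7.1 [ 373.019 -358.302    6.985] [[ 0.906  0.423  0.   ]
 [ 0.423 -0.906 -0.   ]
 [ 0.     0.    -1.   ]] [-0.785  0.994  3.287] 23.152816072716764 49.989665150642395 [-0.813  0.234  2.126  0.     0.782  0.321]
top toe 0.87 [ 583.1 -260.3    4.4] [231.815  -0.019   2.605]
side toe 0.8 [ 584.1 -265.     3.5] [230.735   4.663   3.506]
side bar 0.94 [ 434.5 -323.6    2. ] [70.386 -5.462  4.99 ]
side butt 0.68 [ 305.1 -388.1   12.7] [-74.148  -1.702  -5.722]
```

Call:
jog_arm --hand '[0,0,0,0,0,0,0,0]' --slide '[[0,0,12],[0,0,36],[10,2,62],[20,5,88],[30,9,114],[40,13,138],[52,17,158],[60,20,170]]' --angular '[[0,0,0],[0,0,0.09],[0,0,0.21],[0,0,0.33],[0,0,0.45],[0,0,0.57],[0,0,0.69],[0,0,0.8]]'

```text
t: 8.17
tcp_pos: [434.4, -338.3, 179.3]
ee_rot: [2.552, 1.828, 0.001]
contact_force: [-0.3, -0.8, -3.4]
opening: 23.4
grip_force: 50.0
```

Call:
jog_arm --hand '[0,0,0,0,0,0,0,0]' --slide '[[20,12,-2],[42,26,-4],[66,41,-6],[90,56,-8],[112,70,-10],[132,82,-12],[148,92,-12],[156,97,-12]]' --angular '[[0,0,0.1],[0,0,0.2],[0,0,0.3],[0,0,0.36],[0,0,0.4],[0,0,0.403],[0,0,0.403],[0,0,0.403]]'

```text
t: 8.83
tcp_pos: [590.1, -239.3, 163.6]
ee_rot: [-2.14, -2.298, -0.0]
contact_force: [0.5, -0.9, -4.2]
opening: 23.3
grip_force: 50.0
```

Call:
jog_arm --hand '[0,0,0,0,0,0,0,0]' --slide '[[0,0,0],[0,0,0],[0,0,0],[0,0,0],[0,0,0],[0,0,0],[0,0,0],[0,0,0]]' --angular '[[-0.06,-0.004,0],[-0.14,-0.01,0],[-0.22,-0.015,0],[-0.29,-0.02,0],[-0.329,-0.023,0],[-0.329,-0.023,0],[-0.329,-0.023,0],[-0.329,-0.023,0]]'

```text
t: 9.5
tcp_pos: [588.6, -241.5, 164.6]
ee_rot: [1.968, 2.108, -0.327]
contact_force: [-0.1, -0.2, -3.9]
opening: 23.4
grip_force: 50.0
```

Run:
```python
from h import *
np.set_printoptions(precision=3,suppress=True)
s,p,R=pose(); print(s['t'],p,R,s['contact_force'],s['opening'],s['qpos'])
S={}
for c in('top','side'):
    S[c]=snap(c,c+'2.png')
    for t in ['toe','bar','butt','lip','crest']:
        for d in finder.mark_of(c,t)[:3]: print(c,t,round(d['p'],2),np.array(d['xyz']), R.T@(np.array(d['xyz'])-p))
# overlay predicted bar
ims=[]
for c,(x,y,w,h) in {'top':(190,130,130,150),'side':(170,130,170,130)}.items():
    im=cv2.resize(np.asarray(S[c]['pixels'])[y:y+h,x:x+w,::-1],None,fx=3,fy=3,interpolation=cv2.INTER_CUBIC)
    for q in [(230.5,0,4),(70.5,0,7),(-74.5,0,-9)]:
        u=(proj(S[c],p+R@np.array(q))-(x,y))*3; cv2.circle(im,tuple(int(round(a)) for a in u),3,(0,0,255),1)
    for P in [(571.5,12.3,30),(566.5,62,22)]:
        u=(proj(S[c],P)-(x,y))*3; cv2.circle(im,tuple(int(round(a)) for a in u),3,(255,0,0),1)
    ims.append(cv2.copyMakeBorder(im,0,450-im.shape[0],0,0,cv2.BORDER_CONSTANT))
o=cv2.hconcat(ims); cv2.imwrite('pics/m2.png',cv2.resize(o,None,fx=min(1,800/o.shape[1]),fy=min(1,800/o.shape[1])))
```

```text
9.5 [ 588.647 -241.451  164.648] [[-0.065  0.998  0.022]
 [ 0.944  0.069 -0.322]
 [-0.323 -0.    -0.946]] [-0.142 -0.206 -3.937] 23.401244905057126 [-0.265  0.19   1.871 -0.371  1.002 -0.145]
top toe 0.67 [577.2 -26.1  86.5] [229.312   3.357   4.351]
top toe 0.57 [561.6  61.4  -0.1] [340.902  -6.192  57.788]
top bar 0.59 [ 582.6 -183.3  135.4] [64.742 -2.041  8.82 ]
top butt 0.96 [ 595.2 -310.7  196.8] [-76.192   1.784  -7.982]
top lip 0.59 [564.5  64.2  21.4] [336.417  -3.111  36.601]
top lip 0.25 [562.2  62.9   4.5] [340.794  -5.491  52.965]
top crest 0.64 [ 475.5 -114.4   30.5] [ 170.62  -104.147   83.559]
top crest 0.51 [572.9  10.1  27.2] [282.916   1.56   48.721]
side toe 0.75 [580.1 -27.1  85.5] [228.502   6.182   5.683]
side toe 0.55 [ 760.9 -243.3    3.1] [ 39.221 171.751 157.276]
side bar 0.74 [ 585.9 -172.5  135.6] [74.661  1.991  5.224]
side bar 0.62 [ 761.3 -242.7   -1.1] [ 41.117 172.192 161.066]
side butt 0.47 [563.5  84.2  11.8] [358.465  -2.735  39.224]
side lip 0.87 [565.7  57.7  23.8] [329.426  -2.359  36.45 ]
side crest 0.74 [561.9  83.2  15.8] [356.334  -4.401  35.725]
side crest 0.73 [ 481.6 -114.4   25.9] [171.709 -98.06   88.047]
side crest 0.65 [ 656.4 -144.    23.2] [133.28   74.3   103.974]
```

View pics/m2.png

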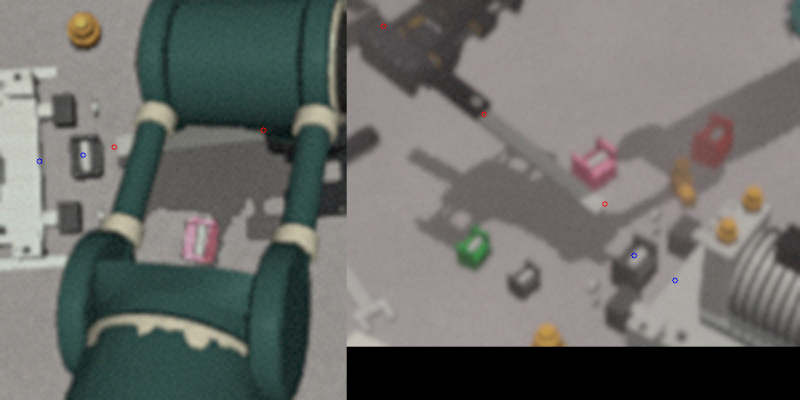

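The bar is held as predicted: the red markers match the toe at top (118,146) and side (603,206) to within about 2 mm, and it lines up with the crest. Now I lower to the insertion line, with slope 0.37.

Call:
jog_arm --hand '[0,0,0,0,0,0,0,0]' --slide '[[0,2,-8],[0,4,-18],[0,5,-25],[0,5.5,-29],[0,5.5,-29],[0,5.5,-29],[0,5.5,-29],[0,5.5,-29]]' --angular '[[-0.01,-0.001,0],[-0.02,-0.002,0],[-0.03,-0.002,0],[-0.04,-0.003,0],[-0.04,-0.003,0],[-0.04,-0.003,0],[-0.04,-0.003,0],[-0.04,-0.003,0]]'

```text
t: 10.77
tcp_pos: [589.5, -235.8, 136.3]
ee_rot: [1.943, 2.082, -0.362]
contact_force: [-0.7, 1.0, -3.9]
opening: 23.2
grip_force: 50.0
```

Call:
jog_arm --hand '[0,0,0,0,0,0,0,0]' --slide '[[-0.5,8,-3.1],[-1.3,18,-7],[-2,28,-10.9],[-2.6,38,-14.7],[-3.3,48,-18.6],[-4,56,-21.7],[-4.3,60,-23.3],[-4.3,60,-23.3]]' --angular '[[0,0,0],[0,0,0],[0,0,0],[0,0,0],[0,0,0],[0,0,0],[0,0,0],[0,0,0]]'

```text
t: 11.43
tcp_pos: [584.4, -174.2, 111.7]
ee_rot: [1.942, 2.085, -0.363]
contact_force: [-0.3, 0.0, -4.0]
opening: 23.4
grip_force: 50.0
```

Run:
```python
from h import *
np.set_printoptions(precision=3,suppress=True)
s,p,R=pose(); print(s['t'],p,R,s['contact_force'],s['opening'])
S={}
for c in('top','side'):
    S[c]=snap(c)
    for t in ['toe','crest','lip']:
        for d in finder.mark_of(c,t)[:3]: print(c,t,round(d['p'],2),np.array(d['xyz']))
print('pred toe',p+R@np.array([230.5,0,4]))
ims=[]
for c,(x,y,w,h) in {'top':(190,155,70,70),'side':(230,190,75,70)}.items():
    im=cv2.resize(np.asarray(S[c]['pixels'])[y:y+h,x:x+w,::-1],None,fx=5,fy=5,interpolation=cv2.INTER_CUBIC)
    for q in [(230.5,0,4)]:
        u=(proj(S[c],p+R@np.array(q))-(x,y))*5; cv2.circle(im,tuple(int(round(a)) for a in u),3,(0,0,255),1)
    ims.append(im)
cv2.imwrite('pics/m3.png',cv2.hconcat(ims))
```

```text
11.4333 [ 584.402 -174.235  111.681] [[-0.066  0.998  0.025]
 [ 0.93   0.071 -0.36 ]
 [-0.361 -0.001 -0.933]] [-0.26   0.003 -3.978] 23.43062139577122
top toe 0.75 [574.9  37.5  24.4]
top crest 0.46 [569.4  10.1  26.6]
top crest 0.42 [ 474.9 -115.6   29.4]
top lip 0.56 [565.2  62.3  19.5]
side toe 0.8 [577.6  34.8  24.2]
side toe 0.46 [ 763.4 -243.2    3.4]
side crest 0.77 [571.3  14.4  29.5]
side crest 0.7 [653.8 -69.   19.9]
side crest 0.64 [ 476.9 -117.4   24.4]
side lip 0.74 [566.4  58.4  24.4]
side lip 0.33 [430.6 -22.5   3.9]
pred toe [569.294  38.736  24.724]
```

View pics/m3.png

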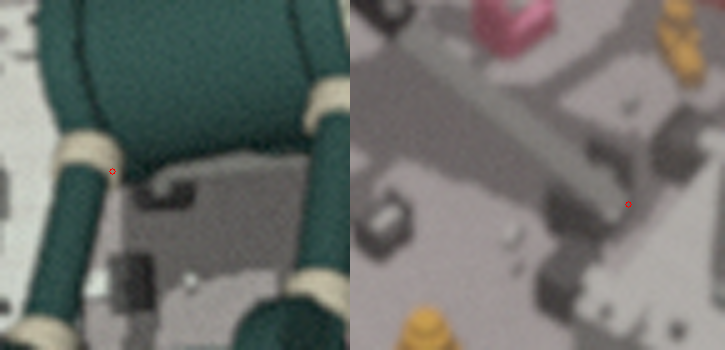

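The bar lies between the cheeks. The side crop shows the toe at (618,215), a few mm towards +x, so I'll nudge −x while sliding on. Toe height is 24 mm measured against 24.7 mm predicted.

Call:
jog_arm --hand '[0,0,0,0,0,0,0,0]' --slide '[[-2,3,-1.2],[-3.5,8,-3.1],[-4,13,-5],[-4.3,18,-7],[-4.7,23,-8.9],[-4.9,26,-10.1],[-4.9,26,-10.1],[-4.9,26,-10.1]]' --angular '[[0,0,0],[0,0,0],[0,0,0],[0,0,0],[0,0,0],[0,0,0],[0,0,0],[0,0,0]]'

```text
t: 12.5
tcp_pos: [579.8, -149.2, 102.1]
ee_rot: [1.943, 2.083, -0.363]
contact_force: [0.4, 0.6, -3.6]
opening: 23.6
grip_force: 50.0
```

Call:
jog_arm --hand '[0,0,0,0,0,0,0,0]' --slide '[[-0.2,3,-1.2],[-0.4,6,-2.3],[-0.6,9,-3.5],[-0.8,12,-4.7],[-1,14,-5.4],[-1.1,15.5,-6],[-1.1,15.5,-6],[-1.1,15.5,-6]]' --angular '[[0,0,0],[0,0,0],[0,0,0],[0,0,0],[0,0,0],[0,0,0],[0,0,0],[0,0,0]]'

```text
t: 13.17
tcp_pos: [578.6, -134.0, 96.2]
ee_rot: [1.943, 2.083, -0.363]
contact_force: [-0.1, 0.5, -3.6]
opening: 23.5
grip_force: 50.0
```

```bash
cat > st.py <<'E'
from h import *
np.set_printoptions(precision=3,suppress=True)
s,p,R=pose(); print(s['t'],p,'F',s['contact_force'],'op',s['opening'],'pitch',np.arcsin(-R[2,0]))
print('pred toe',p+R@np.array([229,0,4]))
for c in('top','side'):
    snap(c)
    for t in ['toe','bar','butt','lip']:
        for d in finder.mark_of(c,t)[:1]: print(c,t,round(d['p'],2),np.array(d['xyz']))
E
python3 st.py
```

```text
13.1667 [ 578.634 -134.028   96.2  ] F [-0.058  0.504 -3.634] op 23.461062472972824 pitch 0.3698304176385967
pred toe [563.987  77.536   9.697]
top lip 0.96 [564.5  61.7  20.7]
side toe 0.89 [567.   76.5  11.2]
side bar 0.71 [ 686.1 -382.7    2.4]
side butt 0.59 [ 584.6 -202.7  131.7]
side lip 0.64 [565.3  58.7  23.8]
```

Call:
jog_arm --hand '[0,0,0,0,0,0,0,0]' --slide '[[-0.1,1,-0.4],[-0.2,2,-0.8],[-0.2,2.5,-1],[-0.2,2.5,-1.3],[-0.2,2.5,-1.6],[-0.2,2.5,-1.9],[-0.2,2.5,-2.2],[-0.2,2.5,-2.2]]' --angular '[[0,0,0],[0,0,0],[0,0,0],[0,0,0],[0,0,0],[0,0,0],[0,0,0],[0,0,0]]'

```text
t: 14.33
tcp_pos: [578.5, -131.7, 94.1]
ee_rot: [1.944, 2.082, -0.363]
contact_force: [0.2, 0.8, -2.6]
opening: 23.0
grip_force: 50.0
```

```bash
python3 st.py
```

```text
14.3333 [ 578.495 -131.711   94.106] F [ 0.199  0.811 -2.632] op 22.994947404261623 pitch 0.36992304266616166
pred toe [563.922  79.851   7.583]
top butt 0.56 [ 582.9 -198.   127.1]
top lip 0.74 [566.   60.6  21.4]
side toe 0.62 [565.7  79.5  10. ]
side bar 0.72 [574.5 -62.6  61. ]
side butt 0.83 [ 582.6 -199.2  128.4]
side lip 0.85 [565.5  57.5  18.7]
```

Call:
jog_arm --hand '[0,0,0,0,0,0,0,0]' --slide '[[0,-0.9,-2.5],[0.1,-1.8,-5],[0.2,-2.8,-7.5],[0.3,-3.8,-10],[0.4,-4.8,-12.3],[0.4,-5.5,-14],[0.4,-5.5,-14],[0.4,-5.5,-14]]' --angular '[[0.015,0.001,0],[0.03,0.002,0],[0.045,0.003,0],[0.06,0.004,0],[0.075,0.005,0],[0.09,0.006,0],[0.09,0.006,0],[0.09,0.006,0]]'

```text
t: 15.5
tcp_pos: [578.8, -137.8, 80.1]
ee_rot: [1.996, 2.137, -0.28]
contact_force: [0.0, 0.2, -2.0]
opening: 23.4
grip_force: 50.0
```

```bash
python3 st.py
```

```text
15.5 [ 578.769 -137.753   80.053] F [ 0.017  0.201 -2.049] op 23.439457638153588 pitch 0.2797781075308277
pred toe [563.893  80.732  12.972]
top toe 0.51 [562.8  59.3  -0.2]
top bar 0.6 [568.9  13.7   3.2]
top butt 0.67 [ 584.6 -208.4  106.1]
top lip 0.75 [568.6  61.8  21.8]
side toe 0.83 [568.6  81.   14.8]
side bar 0.79 [573.1 -69.3  54.2]
side butt 0.94 [ 585.5 -207.8  106.3]
```

Call:
jog_arm --hand '[0.35,0.4,0.45,0.5,0.5,0.5,0.5,0.5]' --slide '[[0,0,0],[0,0,0],[0,0,0],[0,0,0],[0,0,0],[0,0,0],[0,0,0],[0,0,0]]' --angular '[[0,0,0],[0,0,0],[0,0,0],[0,0,0],[0,0,0],[0,0,0],[0,0,0],[0,0,0]]'

```text
t: 16.67
tcp_pos: [578.9, -137.2, 80.1]
ee_rot: [1.995, 2.137, -0.28]
contact_force: [0.3, 0.1, 1.1]
opening: 43.9
grip_force: 0.0
```

Call:
jog_arm --hand '[0.5,0.5,0.5,0.5,0.5,0.5,0.5,0.5]' --slide '[[-0.1,1.5,5],[-0.3,4,14],[-0.7,8,28],[-1,12,42],[-1.3,17,58],[-1.5,20,70],[-1.5,20,70],[-1.5,20,70]]' --angular '[[0,0,0],[0,0,0],[0,0,0],[0,0,0],[0,0,0],[0,0,0],[0,0,0],[0,0,0]]'

```text
t: 17.33
tcp_pos: [578.3, -117.0, 151.5]
ee_rot: [1.993, 2.136, -0.277]
contact_force: [0.4, 0.6, -1.2]
opening: 44.2
grip_force: 0.0
```

```bash
python3 st.py
python3 - <<'E'
from h import *
ims=[]
for c,(x,y,w,h) in {'top':(190,140,110,90),'side':(200,140,110,90)}.items():
    s=snap(c); ims.append(cv2.resize(np.asarray(s['pixels'])[y:y+h,x:x+w,::-1],None,fx=3.6,fy=3.6,interpolation=cv2.INTER_CUBIC))
cv2.imwrite('pics/m4.png',cv2.hconcat(ims))
E
```

```text
17.3333 [ 578.298 -117.03   151.534] F [ 0.368  0.567 -1.203] op 44.21585169650146 pitch 0.2801716415820165
pred toe [563.333 101.423  84.367]
top toe 0.81 [565.6  84.4  17.6]
top butt 0.84 [ 586.  -209.9  102.6]
top lip 0.84 [567.1  65.5  18.1]
side toe 0.76 [568.7  81.4  15.7]
side bar 0.73 [575.  -66.6  52.1]
side butt 0.66 [ 582.7 -210.8  101. ]
side lip 0.78 [562.   56.9  22.3]
```

View pics/m4.png

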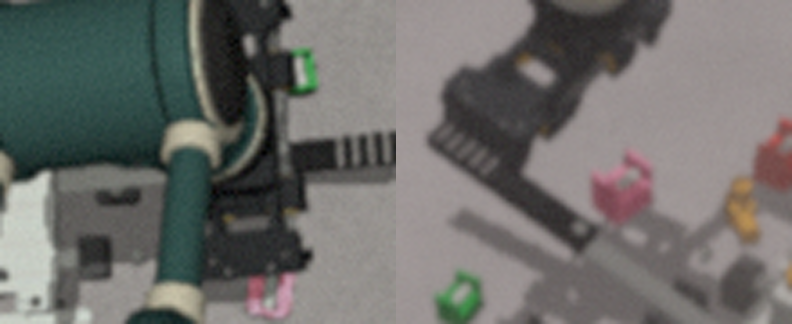

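The bar lies on the crest, the handle's slot end is visible at side (450,150), and the toe is under the plate at y≈82. Now I shut the fingers and move above the butt at (584.5,-210.5,102).

Call:
jog_arm --hand '[0.3,0,0,0,0,0,0,0]' --slide '[[0,0,10],[1,-15,10],[2,-35,10],[4,-55,10],[5,-75,5],[6,-88,0],[6,-94,-10],[6,-94,-20]]' --angular '[[0,0,0],[0.05,0.003,0],[0.1,0.007,0],[0.15,0.01,0],[0.2,0.014,0],[0.2,0.014,0],[0.2,0.014,0],[0.2,0.014,0]]'

```text
t: 18.6
tcp_pos: [583.5, -212.3, 129.8]
ee_rot: [2.104, 2.25, -0.084]
contact_force: [-0.1, 0.2, -0.5]
opening: 0.4
grip_force: 0.0
```

Call:
jog_arm --hand '[0,0,0,0,0,0,0,0]' --slide '[[0,0,-4],[0,0,-8],[0,0,-12],[0,0,-16],[0,0,-20],[0,0,-24],[0,0,-27],[0,0,-27]]' --angular '[[0,0,0],[0,0,0],[0,0,0],[0,0,0],[0,0,0],[0,0,0],[0,0,0],[0,0,0]]'

```text
t: 19.27
tcp_pos: [583.7, -211.2, 103.1]
ee_rot: [2.102, 2.253, -0.083]
contact_force: [0.1, 1.1, 1.2]
opening: 0.7
grip_force: 1.1
```

```bash
python3 st.py
```

```text
19.2667 [ 583.668 -211.247  103.12 ] F [0.149 1.135 1.242] op 0.6542712582263029 pitch 0.07970537085430525
pred toe [567.925  16.163  80.899]
top toe 0.94 [565.2  83.9  17.1]
top bar 0.58 [571.3 -76.2  48.1]
top butt 0.77 [ 585.6 -211.1   97.6]
top lip 0.72 [563.1  60.6  18.7]
side toe 0.82 [565.3  81.2  16.6]
side bar 0.77 [575.7 -66.9  51.2]
side butt 0.75 [ 582.8 -211.9   98.6]
side lip 0.85 [563.   58.7  19.9]
```

Call:
jog_arm --hand '[0,0,0,0,0,0,0,0]' --slide '[[0,-0.6,-2],[0,-1.2,-4],[0,-1.8,-6],[0,-2.4,-8],[0.1,-3,-10],[0.2,-3.4,-12],[0.2,-3.8,-14],[0.2,-4,-15]]' --angular '[[0,0,0],[0,0,0],[0,0,0],[0,0,0],[0,0,0],[0,0,0],[0,0,0],[0,0,0]]'

```text
t: 20.43
tcp_pos: [583.6, -215.5, 87.9]
ee_rot: [2.103, 2.253, -0.083]
contact_force: [0.1, -1.0, 3.4]
opening: 0.9
grip_force: 1.6
```

Call:
jog_arm --hand '[0,0,0,0,0,0,0,0]' --slide '[[0,-0.4,-1.5],[0,-0.8,-3],[0,-1.2,-4.5],[0,-1.5,-6],[0.1,-1.8,-7.5],[0.1,-2.1,-9],[0.1,-2.4,-10],[0.1,-2.4,-10]]' --angular '[[0,0,0],[0,0,0],[0,0,0],[0,0,0],[0,0,0],[0,0,0],[0,0,0],[0,0,0]]'

```text
t: 21.1
tcp_pos: [583.7, -217.7, 77.9]
ee_rot: [2.103, 2.253, -0.083]
contact_force: [0.3, -1.2, 2.9]
opening: 0.5
grip_force: 1.6
```

```bash
python3 st.py
```

```text
21.1 [ 583.671 -217.712   77.892] F [ 0.264 -1.226  2.905] op 0.4696568983852437 pitch 0.07935284351008846
pred toe [567.983   9.709  55.752]
top toe 0.57 [570.3  83.4  20.9]
top bar 0.85 [573.5 -77.6  41.3]
top butt 0.81 [ 584.1 -215.5   75.6]
top lip 0.72 [564.3  62.9  24.4]
side toe 0.81 [568.2  83.2  25.7]
side bar 0.75 [571.6 -66.7  41.2]
side butt 0.73 [ 582.8 -217.8   73.9]
side lip 0.56 [561.3  56.8  28.2]
```

Call:
jog_arm --hand '[0,0,0,0,0,0,0,0]' --slide '[[0,-0.3,-1.5],[0,-0.5,-3],[0,-0.8,-4.5],[0,-1,-6],[0.1,-1.2,-7.5],[0.1,-1.4,-9],[0.1,-1.5,-10],[0.1,-1.5,-10]]' --angular '[[0,0,0],[0,0,0],[0,0,0],[0,0,0],[0,0,0],[0,0,0],[0,0,0],[0,0,0]]'

```text
t: 22.27
tcp_pos: [583.7, -219.1, 67.8]
ee_rot: [2.103, 2.253, -0.083]
contact_force: [0.4, -1.3, 3.2]
opening: 0.9
grip_force: 1.7
```

Call:
jog_arm --hand '[0,0,0,0,0,0,0,0]' --slide '[[0,-0.2,-1],[0,-0.3,-2],[0,-0.4,-3],[0,-0.5,-4],[0,-0.6,-5],[0,-0.7,-5.5],[0,-0.8,-6],[0,-0.8,-6]]' --angular '[[0,0,0],[0,0,0],[0,0,0],[0,0,0],[0,0,0],[0,0,0],[0,0,0],[0,0,0]]'

```text
t: 22.93
tcp_pos: [583.8, -219.9, 62.0]
ee_rot: [2.103, 2.253, -0.083]
contact_force: [0.4, -2.0, 3.3]
opening: 0.6
grip_force: 1.9
```

```bash
python3 st.py
```

```text
22.9333 [ 583.76  -219.869   62.007] F [ 0.356 -1.964  3.262] op 0.5873262684451649 pitch 0.0791532301792773
pred toe [568.099   7.559  39.913]
top toe 0.85 [567.4  85.6  28.7]
top bar 0.59 [572.3 -78.6  35.9]
top lip 0.67 [566.8  62.4  28.6]
side toe 0.65 [569.2  84.1  30.1]
side bar 0.89 [574.1 -66.8  33.2]
side butt 0.87 [ 583.2 -219.7   61.8]
side lip 0.69 [564.9  58.8  31.6]
```

Call:
jog_arm --hand '[0,0,0,0,0,0,0,0]' --slide '[[0,0,-0.5],[0,0,-1],[0,0,-1.5],[0,0,-2],[0,0,-2.5],[0,0,-3],[0,0,-3],[0,0,-3]]' --angular '[[0,0,0],[0,0,0],[0,0,0],[0,0,0],[0,0,0],[0,0,0],[0,0,0],[0,0,0]]'

```text
t: 24.1
tcp_pos: [583.9, -220.0, 59.2]
ee_rot: [2.103, 2.253, -0.083]
contact_force: [0.5, -2.5, 4.7]
opening: 0.2
grip_force: 2.2
```

Call:
jog_arm --hand '[0,0,0,0,0,0,0,0]' --slide '[[0,-0.1,-0.5],[0,-0.1,-1],[0,-0.2,-1.5],[0,-0.2,-2],[0,-0.3,-2.5],[0,-0.3,-3],[0,-0.3,-3],[0,-0.3,-3]]' --angular '[[0,0,0],[0,0,0],[0,0,0],[0,0,0],[0,0,0],[0,0,0],[0,0,0],[0,0,0]]'

```text
t: 24.77
tcp_pos: [583.9, -220.3, 56.2]
ee_rot: [2.103, 2.253, -0.083]
contact_force: [0.1, -3.0, 6.0]
opening: 0.4
grip_force: 2.4
```

```bash
cat > bolts.py <<'E'
from h import *
import sys
s=snap('side'); x,y,w,h=255,200,80,75
t=snap('top'); X,Y,W,H=185,155,80,75
a=cv2.resize(np.asarray(s['pixels'])[y:y+h,x:x+w,::-1],None,fx=5,fy=5,interpolation=cv2.INTER_CUBIC)
b=cv2.resize(np.asarray(t['pixels'])[Y:Y+H,X:X+W,::-1],None,fx=5,fy=5,interpolation=cv2.INTER_CUBIC)
cv2.imwrite('pics/'+sys.argv[1],cv2.hconcat([a,b]))
for c in('side','top'):
  for n in('lip','catch'):
    print(c,n,[(round(d['p'],2),d['xyz']) for d in finder.mark_of(c,n)[:2]])
E
python3 bolts.py b1.png
```

```text
side lip [(0.72, [565.3, 59.2, 31.5])]Traceback (most recent call last):
  File "bolts.py", line 10, in <module>
    print(c,n,[(round(d['p'],2),d['xyz']) for d in finder.mark_of(c,n)[:2]])
                                                   ~~~~~~~~~~~~~~^^^^^
ValueError: it knows: bar, base, butt, cradle, crest, fitting, flange, fulcrum, lip, oilcan, pivot, rib, screwdriver, toe, tray, valve, wrench
```

View pics/b1.png

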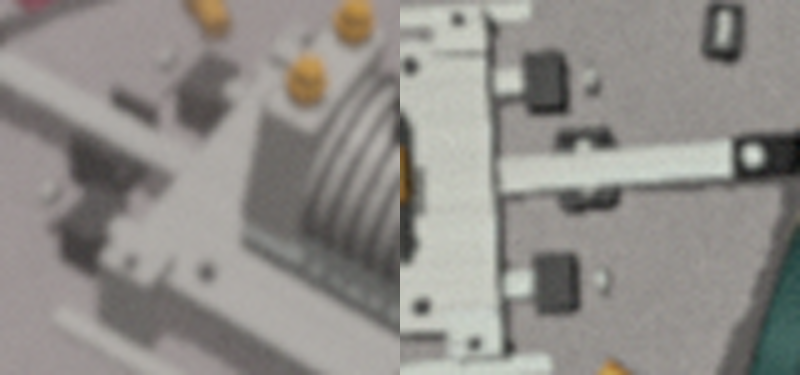

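```bash
cat > pins.py <<'E'
from h import *
def m(im):
    g=cv2.cvtColor(im,cv2.COLOR_BGR2GRAY).astype(float)
    out=[]
    for v0 in (171,211):
        r=g[v0-4:v0+5,205:236]
        # bright pin to the right of housing
        prof=r[2:7].mean(0); out.append(np.round(prof).astype(int))
    return out
for a,b in zip(m(cv2.imread('pics/top0.png')),m(np.asarray(cams.snapshot('top')['pixels'])[:,:,::-1].copy())): print('start',list(map(int,a)));print('now  ',list(map(int,b)))
E
python3 pins.py
```

```text
start [167, 166, 169, 162, 126, 81, 66, 67, 70, 69, 68, 66, 47, 72, 116, 133, 129, 129, 128, 133, 127, 114, 119, 129, 129, 130, 129, 128, 129, 128, 131]
now   [189, 188, 188, 182, 139, 94, 74, 78, 79, 80, 80, 74, 53, 83, 131, 148, 149, 146, 132, 118, 133, 144, 146, 144, 145, 145, 145, 143, 143, 144, 146]
start [163, 161, 170, 175, 178, 172, 132, 87, 71, 69, 72, 71, 70, 66, 49, 61, 111, 131, 131, 129, 131, 134, 134, 127, 120, 125, 129, 132, 130, 130, 130]
now   [127, 171, 191, 197, 198, 190, 151, 100, 79, 79, 79, 79, 80, 75, 54, 70, 127, 146, 152, 158, 151, 125, 133, 145, 148, 147, 145, 147, 144, 145, 145]
```

Call:
jog_arm --hand '[0,0,0,0,0,0,0,0]' --slide '[[0,-0.1,-0.5],[0,-0.2,-1],[0,-0.3,-1.5],[0,-0.4,-2],[0,-0.5,-2],[0,-0.5,-2],[0,-0.5,-2],[0,-0.5,-2]]' --angular '[[0,0,0],[0,0,0],[0,0,0],[0,0,0],[0,0,0],[0,0,0],[0,0,0],[0,0,0]]'

```text
t: 25.63
tcp_pos: [584.0, -220.5, 54.4]
ee_rot: [2.103, 2.253, -0.082]
contact_force: [0.0, -2.4, 5.8]
opening: 0.4
grip_force: 3.0
```

```bash
python3 pins.py | grep now;python3 pins.py | grep now; python3 st.py
```

```text
now   [189, 188, 188, 183, 140, 93, 76, 76, 77, 79, 81, 75, 54, 82, 132, 150, 147, 134, 135, 140, 144, 146, 145, 145, 146, 144, 145, 144, 143, 145, 146]
now   [120, 168, 194, 196, 198, 190, 151, 100, 77, 77, 80, 79, 80, 78, 56, 69, 125, 150, 156, 152, 131, 138, 145, 147, 147, 146, 145, 145, 145, 144, 146]
now   [189, 188, 190, 183, 140, 91, 77, 76, 79, 77, 79, 75, 53, 82, 131, 151, 147, 134, 133, 141, 145, 145, 146, 146, 143, 144, 144, 144, 144, 146, 145]
now   [118, 168, 192, 198, 199, 190, 151, 99, 80, 78, 80, 79, 80, 76, 54, 71, 126, 149, 155, 151, 130, 135, 146, 147, 145, 147, 146, 147, 146, 146, 146]
25.7333 [ 583.978 -220.514   54.374] F [ 1.643 -2.712  5.747] op 0.37566361179451735 pitch 0.07903635356535867
pred toe [568.332   6.917  32.306]
top toe 0.65 [565.8  84.6  35.1]
top bar 0.56 [574.3 -78.3  31.4]
top butt 0.77 [ 586.  -220.4   52.1]
top lip 0.56 [563.9  63.8  31. ]
side bar 0.84 [574.1 -70.8  31.3]
side butt 0.85 [ 585.5 -221.1   53.7]
side lip 0.8 [565.1  58.2  32.8]
```

The pin tails have now moved about 3.8 px (≈11 mm), so the bolts are fully out and the force has stopped rising. Easing off.

Call:
jog_arm --hand '[0,0,0,0,0,0,0,0]' --slide '[[0,0,0],[0,0,1],[0,0.1,2],[0,0.1,3],[0,0.2,4.5],[0,0.3,6],[0,0.4,7.5],[0,0.5,9]]' --angular '[[0,0,0],[0,0,0],[0,0,0],[0,0,0],[0,0,0],[0,0,0],[0,0,0],[0,0,0]]'

```text
t: 26.9
tcp_pos: [582.9, -219.5, 62.3]
ee_rot: [2.104, 2.255, -0.084]
contact_force: [0.6, -1.3, -0.3]
opening: 0.1
grip_force: 0.0
```

Call:
jog_arm --hand '[0,0,0,0,0,0,0,0]' --slide '[[0,0,2],[0,0,5],[0,0,10],[0,0,18],[0,0,28],[0,0,40],[0,0,50],[0,0,50]]' --angular '[[0,0,0],[0,0,0],[0,0,0],[0,0,0],[0,0,0],[0,0,0],[0,0,0],[0,0,0]]'

```text
t: 27.57
tcp_pos: [586.0, -221.0, 117.1]
ee_rot: [2.1, 2.249, -0.079]
contact_force: [-0.1, -1.3, 0.2]
opening: 0.5
grip_force: 0.0
```

```bash
python3 pins.py | grep now; python3 st.py; sed -i "s/,'catch'//" bolts.py; python3 bolts.py b2.png
```

```text
now   [190, 187, 189, 182, 141, 92, 76, 77, 78, 78, 81, 75, 53, 82, 133, 151, 147, 135, 133, 141, 144, 146, 144, 146, 145, 145, 145, 143, 145, 146, 146]
now   [125, 170, 194, 196, 198, 192, 151, 99, 78, 78, 80, 81, 80, 77, 55, 68, 127, 148, 156, 152, 132, 135, 147, 146, 147, 148, 146, 146, 148, 146, 146]
27.6167 [ 585.407 -220.795  115.776] F [ 0.674  0.534 -0.099] op 0.6962164115426369 pitch 0.0811098733624019
pred toe [569.827   6.595  93.236]
top toe 0.65 [ 586.  -218.    53.7]
top bar 0.96 [573.  -77.9  32.3]
top butt 0.9 [ 581.2 -220.2   53.1]
top lip 0.91 [567.7  65.3  33.7]
side toe 0.92 [565.4  85.8  32. ]
side bar 0.6 [574.  -69.6  34.7]
side butt 0.92 [ 583.6 -219.8   52.9]
side lip 0.64 [562.8  60.8  35. ]Traceback (most recent call last):
  File "bolts.py", line 10, in <module>
    print(c,n,[(round(d['p'],2),d['xyz']) for d in finder.mark_of(c,n)[:2]])
                                                   ~~~~~~~~~~~~~~^^^^^
ValueError: it knows: bar, base, butt, cradle, crest, fitting, flange, fulcrum, lip, oilcan, pivot, rib, screwdriver, toe, tray, valve, wrench
```

View pics/b2.png

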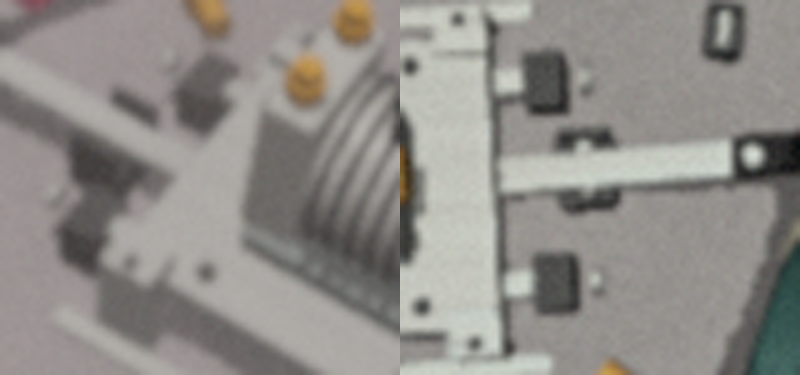

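The bolt tails are still in at crop (585,82) and (597,281) after the load came off. The lip is at about 33 mm, and the bar is still with its toe under the plate. The gripper is clear, so I'm handing in.

```bash
python3 -c "
from cell import manip
print(manip.close_job())"
```

```text
the job is handed in; nothing more can be done
None
```

I handed the job in at about 28 s with the pump propped: both spring bolts look fully out (≈11 mm of travel) and the plate's front edge rests on them at about 33 mm. The bar is still in place with its toe under the plate and the gripper is clear, but the hand-in call returned no verdict.

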